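Palette knife ready over the chocolate mould

ROBOT

A 7-joint arm with a two-finger parallel gripper is mounted at the origin on the work surface. World frame = base frame: x ahead of the robot, y to its left, z up, the work surface at z = 0. Lengths are in m, angles in rad, forces in N, time in s.
With the tool pointing down it reaches from about 0.425 to 0.95 m from the base axis. Payload 16.7 kg.
Tool frame: the origin (TCP) lies at the very end of the fingers, on their centre line; the grasp point (between the pads) lies 19 mm behind it; z points along the fingers, y is the line along which they close (so a half turn about z gives the same grasp; the last joint's range is limited). The gripper opens to 94 mm and grips with 3 to 60 N. Pads are 16 mm wide; open, the fingers measure 119 mm over their backs; the gripper's body (75 mm by 177 mm) begins 78 mm behind the grasp point.
Start: joints at [0.978, 0.426, 0.074, 1.606, -0.034, 1.111, -0.067], TCP at [0.29, -0.61, 0.205] pointing down, gripper open.
Joint ranges: [-2.85, 2.85], [-0.5, 2.14], [-1.23, 1.37], [0.21, 2.46], [-1.02, 4.16], [0.16, 2.05], [-2.73, 2.73]. Speed limits (rad/s): [1.89, 1.89, 2.39, 2.39, 3.01, 3.01, 3.01].

INTERFACE

Orientations are given as a unit quaternion [w, x, y, z].
In Python, from workcell import robot, imaging gives the robot as it stands.
- The arm moves only by the tool apply_moves, never from a script. Its argument "steps" is a list of rows, each a list of 7 numbers: the shift along the tool's x, y, z as a fraction of full scale, then the turn, a rotation vector about the tool's x, y, z as a fraction of full scale, then the opening in per cent of the stroke, from 0 (shut) to 100 (fully open). A call has 1 to 8 rows; each row shifts and turns the commanded pose from where the row before left it, along the tool's axes as they then stand; what a row does not reach is not made up. Full scale, the value 1, is 0.04 m for a shift and 6 degrees for a turn. A row lasts 1/10 s, in which the tool goes at most 50 mm and 8.59 degrees, less where a joint would pass 70% of its speed; a pose out of reach is approached as far as the arm can. A call with a number of a shift or a turn outside -1 to 1 is refused whole. A call with a gripper value outside its range is refused whole. The fingers move at their own pace and stop on an object; "newtons" is the grip in N (left out, the last holds). Time passes only in rows, so rows that do not move let the fingers close. It gives the time, the measured TCP pose, the force, the opening and the grip force at its end, in the units of the state.
- robot.state(): the state, without advancing time (a new reading comes with each control period).
- imaging.grab_frame(name): name is "scene" or "top"; returns a dict with "frame" (420x560x3 uint8, red, green, blue), "fov_y" (degrees; the focal length in pixels is half the picture's height over the tangent of half this angle, whatever the lens; pixels are square), "cx", "cy" (the principal point, pixels), "xyz" and "rotation" of the camera in the world. Camera axes: x right, y up, looking along -z (the intrinsics and any distortion apply to the point x, -y, -z); pixel columns grow to the right and rows downward; lengths in m; the calibration is good to about 2 mm. A picture is of the moment at which its call begins. There is no depth.
- robot.close_job(): hands the job in; it is judged then, once.
The state is a dict: "clock": time; "qpos": joint angles; "qd": joint speeds; "joint_efforts": joint torques, N m; "tool_pos": TCP position; "orientation": TCP orientation; "ft_force": force on the tool from outside, world axes, zero at the start; "ft_torque": the same for the moment, N m; "opening": finger opening in m; "grip_force": force on a finger pad.
Only numpy, scipy, OpenCV 4.12 (cv2) and the standard library are available. Lean on these libraries where they do the work, as an engineer would, in place of code of your own. Each camera call takes 0.05 s, during which the arm holds its last target. There are 200 camera calls.

TASK

Slide the filled chocolate mould along the table, without lifting it, into the green taped outline until its long side lies flush against the steel stop bar. Then draw the palette knife out of its slanted blue holder, turn it so that its blade lies level, flat face up, and hold it with the middle of the blade over the middle of the mould, about 15 cm above the table. Finish still gripping the knife there, with the knife resting on nothing, and leave the jar, the metal can and the steel cup where they are.

Things in the scene. Friction and masses are not known exactly. Their poses are not given: they have to be found in the camera images.
- mould: the white plastic tablet mould filled with set dark chocolate, loose on the table between the robot and the outline: 110 (x) x 200 (y, long side) x 24 mm high, about 0.5 kg. Origin at the centre of its underside, z up. Symmetric under a half turn; its x axis starts out pointing roughly towards the stop bar.
- station: fixed place for the mould: green tape outline (112 x 208 mm inside) with a steel stop bar (12 thick, 260 long, 20 mm high) closing its far side, a 4 mm foot behind it. Origin on the table at the outline's centre. x points to the bar, whose near face is at x = +55 mm, so the mould is home when its origin and axes match these; y runs along the bar.
- knife: palette knife, wooden handle up, loose in the holder, 0.13 kg. Origin in the handle, where to grip; z to the handle's end, blade along -z, y across its width, x normal to its flat face. Handle 20 (x) x 24 (y) mm, z -32 to +63; brass bolster to z -40, its shoulder resting on the holder's rim; steel blade 3 x 28 mm, z -40 to -167. Centre of mass at z -56. Level and flat: x vertical, either face up.
- blade (a point): the middle of the knife's blade, on the knife's z axis at z = -105 mm; it lies inside the holder's sleeve at the start
- holder: fixed blue knife holder, left or right of the mould: foot 130 (x) x 80 (y) x 10 mm and a flat sleeve 20 x 48 mm outside, 8 x 36 inside, 130 long, leaning 35 degrees from vertical, its mouth towards the holder's -x (roughly to the robot). Origin under the foot's centre. Draw the knife along its own z, 127 mm, to clear it; the blade has 2.5 mm play either side.
- mouth (a point): centre of the sleeve's mouth, at (-35, 0, 125) mm in the holder's frame
- jar: bystander: brown jar with a black lid, 76 mm across, 110 mm high, on the other side of the mould from the holder; origin under its centre
- tin: bystander: plain metal can, 72 mm across, 90 mm high; origin under its centre
- cup: bystander: steel cup, 70 mm across, 80 mm high; origin under its centre
Not all that is in view belongs to the job. Of the things that look like the knife, the larger one is meant.

How it is judged:
By the outcome, as a careful person would: the job done as asked, in the order asked, and still so for the second after the job is handed in, while the arm keeps its last pose, push and grip.
It also fails if it takes over 58 s, if anything falls off the work surface, if the arm or the gripper's body presses on something with over 40 N, if the wrist force passes 120 N, or if a joint passes its speed limit or range.

## Working session

There is one attempt and no reset: what is moved stays moved. The work goes in short steps, Python scripts to look and compute and a tool call to move; the robot and the scene stay as the last step left them, time stands still between calls to the robot, and variables do not carry over. Pictures are saved under pics/ and viewed, at most 10 in all, crops included, and the job is handed in when it is done.

Besides the shell and the picture viewer there is one more tool, called after "Request:" as name([rows], argument=value, ...), one row to a line, values as JSON. apply_moves: Moves the arm, as the interface text tells. Its arguments: {"type":"object","properties":{"steps":{"type":"array"},"newtons":{"type":"number"}},"required":["steps"]}

```bash
mkdir -p pics; ls; python3 - <<'E'
from workcell import robot, imaging
import cv2
print(robot.state())
for n in("scene","top"):
    f=imaging.grab_frame(n); cv2.imwrite(f"pics/{n}0.png",f["frame"][:,:,::-1])
    print({k:v for k,v in f.items() if k!="frame"})
E
```

```text
pics
{'clock': 0.0, 'qpos': array([ 0.97748655,  0.42673665,  0.07385644,  1.60662237, -0.03411818,
        1.110781  , -0.06709289]), 'qd': array([-1.87612863e-03, -8.26747240e-05,  5.31408837e-04,  6.49177993e-04,
        1.65926353e-03,  9.42610386e-05, -4.74252532e-04]), 'joint_efforts': array([-1.08403315e-04, -9.35815930e+01,  3.66693534e+00, -4.54208386e+01,
       -4.87332128e-02,  1.99940748e-02,  1.42592230e-04]), 'tool_pos': array([ 0.28961637, -0.60921967,  0.20476589]), 'orientation': array([-6.17793842e-04,  9.75483973e-01,  2.20069543e-01, -1.81362191e-04]), 'ft_force': array([0.04558322, 0.4153361 , 0.04298904]), 'ft_torque': array([-0.03481812,  0.03081413,  0.08188154]), 'grip_force': 0.0, 'opening': 0.0940912611535743}
{'fov_y': 50.576156176554264, 'cx': 276.9496359281224, 'cy': 211.63265444784938, 'xyz': array([ 1.27416482, -0.24861096,  0.95146202]), 'rotation': array([0.74870106, 0.30564921, 0.22182242, 0.54481198])}
{'fov_y': 52.54634232031514, 'cx': 278.2252533724323, 'cy': 213.32600952001874, 'xyz': array([0.37346957, 0.0148118 , 1.23694874]), 'rotation': array([-0.7062085 , -0.02458869,  0.0398335 ,  0.7064547 ])}
```

View pics/scene0.png

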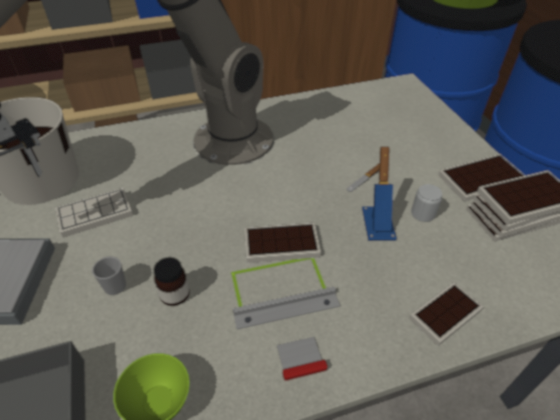

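View pics/top0.png

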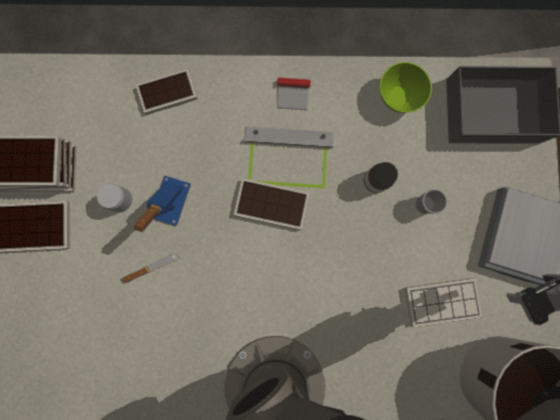

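The top view shows the mould at about (271,204), the outline and bar at (288,160), the holder at (170,200) with the knife handle at (148,216), the jar at (381,177), the cup at (432,202) and the can at (112,197). The small knife at (150,268) is a decoy. Next I'll zoom in for corners.

```bash
cat > h.py <<'E'
import numpy as np, cv2
from scipy.spatial.transform import Rotation as R
from scipy.optimize import least_squares
from workcell import robot, imaging
def rot(q): return R.from_quat(q,scalar_first=True)
CAMS={"scene":dict(fov=50.576156176554264,c=(276.9496359281224,211.63265444784938),p=[1.27416482,-0.24861096,0.95146202],q=[0.74870106,0.30564921,0.22182242,0.54481198]),
"top":dict(fov=52.54634232031514,c=(278.2252533724323,213.32600952001874),p=[0.37346957,0.0148118,1.23694874],q=[-0.7062085,-0.02458869,0.0398335,0.7064547])}
def proj(n,P):
    c=CAMS[n];f=210/np.tan(np.radians(c["fov"]/2))
    v=rot(c["q"]).inv().apply(np.atleast_2d(P)-c["p"])
    return np.c_[c["c"][0]+f*v[:,0]/-v[:,2], c["c"][1]+f*v[:,1]/v[:,2]]
def back(n,uv,z=0):
    c=CAMS[n];f=210/np.tan(np.radians(c["fov"]/2));uv=np.atleast_2d(uv).astype(float)
    d=rot(c["q"]).apply(np.c_[(uv[:,0]-c["c"][0])/f,-(uv[:,1]-c["c"][1])/f,-np.ones(len(uv))])
    return np.array(c["p"])+d*((z-c["p"][2])/d[:,2])[:,None]
def shot(n,name,box=None,s=1):
    im=imaging.grab_frame(n)["frame"][:,:,::-1]
    if box: im=im[box[1]:box[3],box[0]:box[2]]
    cv2.imwrite(f"pics/{name}.png",cv2.resize(im,None,fx=s,fy=s,interpolation=cv2.INTER_CUBIC))
E
python3 - <<'E'
from h import *
shot("top","topc",(95,115,345,295),3.2)
shot("scene","scenec",(220,140,460,330),3.15)
# base flange ring and TCP check
print(proj("top",[[0,0,0],[.2896,-.6092,.205]]),proj("scene",[[0,0,0],[.2896,-.6092,.205]]))
E
```

```text
[[274.20723457 385.39132876]
 [525.98494664 286.54406686]] [[232.90481025 139.72114789]
 [ 18.02706152 184.22208052]]
```

View pics/topc.png

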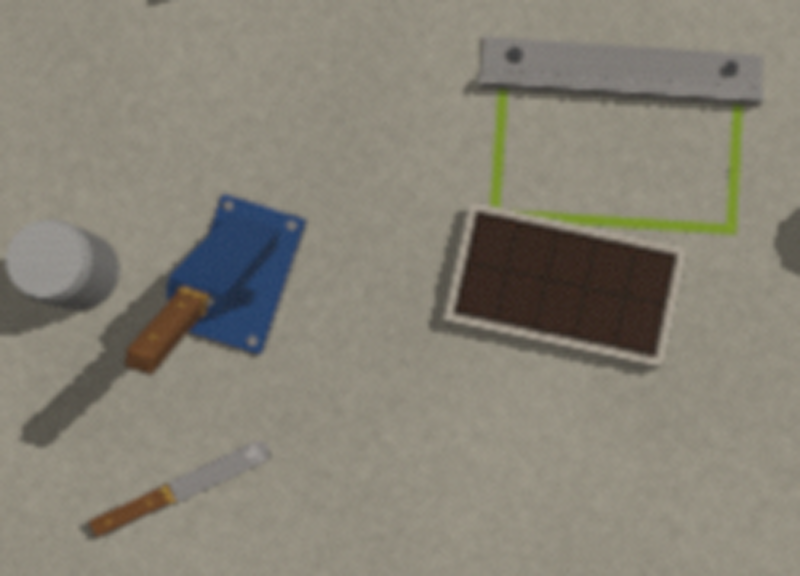

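View pics/scenec.png

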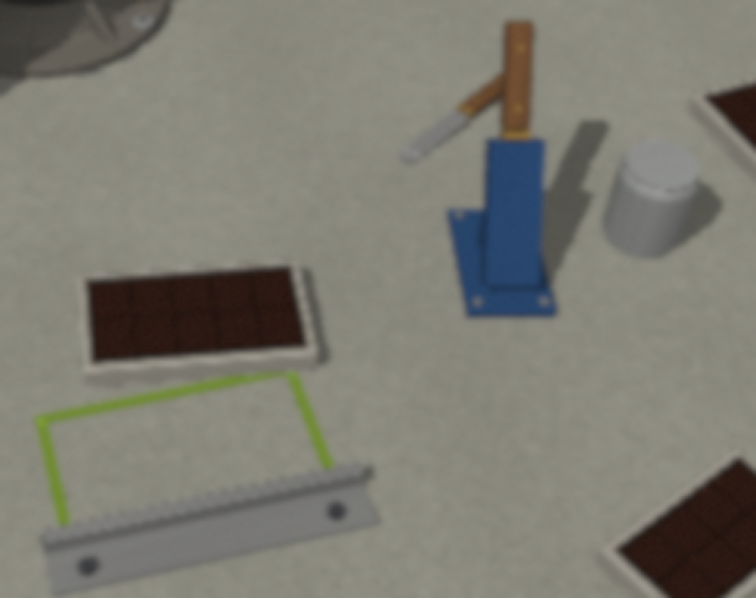

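```bash
cat > fit.py <<'E'
from h import *
T=lambda a:(np.array(a)+.5)/3.2-.5+[95,115]
S=lambda a:(np.array(a)+.5)/3.15-.5+[220,140]
def fit(obs,g):  # obs: list (cam, local pt mm, uv)
    def pts(p,o): return R.from_euler('z',p[2]).apply(np.array(o)/1000)+[p[0],p[1],0]
    def res(p): return np.concatenate([(proj(n,pts(p,o))[0]-uv) for n,o,uv in obs])
    r=least_squares(res,g,loss='soft_l1'); print(np.round(r.x,4),np.degrees(r.x[2]).round(2)); print(np.round(res(r.x).reshape(-1,2),1).tolist()); return r.x
print("mould")
m=fit([("top",(55,100,24),T([470,205])),("top",(55,-100,24),T([682,249])),("top",(-55,-100,24),T([660,365])),("top",(-55,100,24),T([446,320])),
("scene",(-55,-100,24),S([82,279])),("scene",(-55,100,24),S([300,265])),("scene",(55,100,24),S([318,352])),("scene",(55,-100,24),S([86,370]))],[.45,0,0])
print("station")
s=fit([("top",(-58.5,-106.5,0),T([735,230])),("top",(-58.5,106.5,0),T([494,211])),("top",(55,130,20),T([478,85])),("top",(55,-130,20),T([762,102])),
("scene",(-58.5,-106.5,0),S([43,421])),("scene",(-58.5,106.5,0),S([294,376])),("scene",(55,-130,20),S([42,537])),("scene",(55,130,20),S([370,467]))],[.55,0,0])
print("holder")
h=fit([("top",(65,40,10),T([222,195])),("top",(65,-40,10),T([306,218])),("top",(-65,-40,10),T([262,353])),
("scene",(-65,-40,10),S([448,211])),("scene",(65,-40,10),S([468,315])),("scene",(65,40,10),S([555,314])),
("top",(-35-59,0,125+84.4),T([140,358])),("scene",(-35-59,0,125+84.4),S([519,23]))],[.4,.3,0])
for n in("top","scene"):
    im=imaging.grab_frame(n)["frame"]; hs=cv2.cvtColor(im,cv2.COLOR_RGB2HSV)
    mk=cv2.inRange(hs,(32,120,70),(48,255,255)); v,u=np.nonzero(mk)
    k=(u>225)&(u<335)&(v>(138 if n=="top" else 250))&(v<(195 if n=="top" else 310)); P=back(n,np.c_[u,v][k])
    q=R.from_euler('z',-s[2]).apply(P-[s[0],s[1],0])*1000
    for nm,sel,ax in(("near",(abs(q[:,1])<85)&(q[:,0]<-45),0),("L",(q[:,1]>95)&(abs(q[:,0])<40),1),("Rr",(q[:,1]<-95)&(abs(q[:,0])<40),1)):
        a=q[sel]
        if len(a)>5: print(n,nm,len(a),a[:,ax].mean().round(1),np.degrees(np.polyfit(a[:,1-ax],a[:,ax],1)[0]).round(2))
for nm,uv,z in(("jar",(382,171),.11),("cup",(432,200),.08),("tin",(110,196),.09)): print(nm,back("top",uv,z).round(3))
hp=lambda o:R.from_euler('z',h[2]).apply(np.array(o)/1000)+[h[0],h[1],0]
print("mouth",hp((-35,0,125)),"u",R.from_euler('z',h[2]).apply([-np.sin(np.radians(35)),0,np.cos(np.radians(35))]))
E
python3 fit.py
```

```text
mould
[ 0.5144  0.0112 -0.2106] -12.07
[[-1.2, -1.6], [0.5, -0.9], [-0.4, 0.2], [-2.0, -0.4], [-1.6, -1.4], [-0.8, -2.2], [0.1, -0.0], [-0.7, 0.2]]
station
[ 0.6368 -0.037  -0.0704] -4.03
[[-3.0, -1.7], [0.1, -1.0], [-0.3, -1.8], [-0.3, -0.6], [0.7, 0.2], [-1.6, -0.8], [-1.0, -2.7], [-3.2, -1.9]]
holder
[ 0.5266  0.3014 -0.3009] -17.24
[[-0.2, -1.7], [-0.1, -0.8], [-0.6, -0.3], [-1.1, -0.7], [-0.8, -0.9], [0.1, -0.8], [-0.3, -0.6], [-0.7, -0.4]]
top near 125 -62.5 0.09
top L 74 106.9 0.84
top Rr 67 -111.4 0.29
scene near 104 -62.5 -0.24
scene L 60 109.2 0.6
scene Rr 66 -109.4 0.37
jar [[ 0.591 -0.29   0.11 ]]
cup [[ 0.516 -0.435  0.08 ]]
tin [[0.525 0.443 0.09 ]]
mouth [0.4931607  0.31180036 0.125     ] u [-0.54780353  0.17000358  0.81915204]
```

```bash
cat >> h.py <<'E'
def Rz(a,t=0): # tool pointing down, tool x at world angle a (deg)
    a=np.radians(a); return R.from_matrix(np.array([[np.cos(a),np.sin(a),0],[np.sin(a),-np.cos(a),0],[0,0,-1]]))
def go(p,Rt,n=None,p0=None,R0=None):
    s=robot.state(); p0=s["tool_pos"] if p0 is None else np.array(p0); R0=rot(s["orientation"]) if R0 is None else R0
    d=R0.inv().apply(np.array(p)-p0); W=(R0.inv()*Rt).as_rotvec()
    n=n or int(np.ceil(max(np.abs(d).max()/.04,np.degrees(np.abs(W).max())/6,np.linalg.norm(d)/.048,1)))
    M=sum(R.from_rotvec(W*k/n).as_matrix() for k in range(n))
    print("n",n,"per row",np.round(np.r_[np.linalg.solve(M,d)/.04,np.degrees(W)/6/n],3))
E
cat > joint.py <<'E'
from h import *
T=lambda a:(np.array(a)+.5)/3.2-.5+[95,115]
S=lambda a:(np.array(a)+.5)/3.15-.5+[220,140]
O=[(0,"top",(55,100,24),T([470,205])),(0,"top",(55,-100,24),T([682,249])),(0,"top",(-55,-100,24),T([660,365])),(0,"top",(-55,100,24),T([446,320])),
(0,"scene",(-55,-100,24),S([82,279])),(0,"scene",(-55,100,24),S([300,265])),(0,"scene",(55,100,24),S([318,352])),(0,"scene",(55,-100,24),S([86,370])),
(1,"top",(-61,-109,0),T([735,228])),(1,"top",(-61,109,0),T([496,210])),(1,"top",(55,130,20),T([478,85])),(1,"top",(55,-130,20),T([762,102])),
(1,"scene",(-61,-109,0),S([43,421])),(1,"scene",(-61,109,0),S([294,376])),(1,"scene",(55,-130,20),S([42,537])),(1,"scene",(55,130,20),S([370,467])),
(2,"top",(65,40,10),T([222,195])),(2,"top",(65,-40,10),T([306,218])),(2,"top",(-65,-40,10),T([262,353])),
(2,"scene",(-65,-40,10),S([448,211])),(2,"scene",(65,-40,10),S([468,315])),(2,"scene",(65,40,10),S([555,314])),
(2,"top",(-94,0,209.4),T([140,358])),(2,"scene",(-94,0,209.4),S([519,23]))]
def res(p):
    r=[]
    for i,n,o,uv in O:
        q=p[3*i:3*i+3]; off=p[9:11] if n=="top" else p[11:13]
        r+=list(proj(n,R.from_euler('z',q[2]).apply(np.array(o)/1e3)+[q[0],q[1],0])[0]+off-uv)
    return np.r_[r,p[9:]*1.0]
r=least_squares(res,[.51,.01,-.2,.63,-.03,-.06,.52,.3,-.3,0,0,0,0],loss='soft_l1')
print(r.x.round(4)); print(np.degrees(r.x[[2,5,8]]).round(2)); print(res(r.x)[:-4].reshape(-1,2).round(1).tolist())
E
python3 joint.py; python3 - <<'E'
from h import *
print([a for a in dir(robot) if a[0]!='_'])
m=np.array([.5144,.0112,0]);ym=np.radians(78)
P=m+.15*np.array([np.cos(ym),np.sin(ym),0])+[0,0,.1]
print(P); go(P,Rz(78))
E
```

```text
[ 0.5153  0.0109 -0.2116  0.6395 -0.0374 -0.0664  0.5269  0.3018 -0.3003
  0.5605  1.0336  0.6636  0.6354]
[-12.12  -3.81 -17.21]
[[-0.5, -0.9], [1.1, -0.1], [0.2, 0.9], [-1.3, 0.3], [-0.9, -0.5], [-0.0, -1.3], [0.8, 0.9], [-0.1, 1.1], [-1.4, -0.2], [-0.7, 0.4], [0.3, -1.5], [0.3, -0.6], [0.3, 1.3], [-0.2, -0.3], [-0.1, -1.0], [-2.2, -0.6], [0.3, -0.8], [0.3, 0.1], [-0.2, 0.6], [-0.3, 0.0], [0.0, -0.2], [1.0, -0.1], [0.2, 0.3], [0.2, 0.3]]
['MotionError', 'close_job', 'state']
[0.54558675 0.15792214 0.1       ]
n 17 per row [ 1.147 -0.449  0.155 -0.    -0.    -0.515]
```

```bash
python3 - <<'E'
from h import *
go([.5456,.158,.2048],Rz(78),22)
E
```

```text
n 22 per row [ 0.889 -0.342  0.001 -0.    -0.    -0.398]
```

Request:
apply_moves([
  [0.89,-0.34,0,0,0,-0.4,74],
  [0.89,-0.34,0,0,0,-0.4,74],
  [0.89,-0.34,0,0,0,-0.4,74],
  [0.89,-0.34,0,0,0,-0.4,74],
  [0.89,-0.34,0,0,0,-0.4,74],
  [0.89,-0.34,0,0,0,-0.4,74],
  [0.89,-0.34,0,0,0,-0.4,74],
  [0.89,-0.34,0,0,0,-0.4,74],
])

```text
clock: 1.1
tool_pos: [0.4657, -0.3604, 0.2055]
orientation: [0.0, 0.925, 0.38, 0.0]
ft_force: [0.9, -0.9, -0.7]
opening: 0.0693
grip_force: 0.0
```

Request:
apply_moves([
  [0.89,-0.34,0,0,0,-0.4,74],
  [0.89,-0.34,0,0,0,-0.4,74],
  [0.89,-0.34,0,0,0,-0.4,74],
  [0.89,-0.34,0,0,0,-0.4,74],
  [0.89,-0.34,0,0,0,-0.4,74],
  [0.89,-0.34,0,0,0,-0.4,74],
  [0.89,-0.34,0,0,0,-0.4,74],
  [0.89,-0.34,0,0,0,-0.4,74],
])

```text
clock: 1.9
tool_pos: [0.5492, -0.0687, 0.2056]
orientation: [0.0, 0.848, 0.529, 0.0]
ft_force: [0.7, -0.3, 0.3]
opening: 0.0694
grip_force: 0.0
```

Request:
apply_moves([
  [0.89,-0.34,0,0,0,-0.4,74],
  [0.89,-0.34,0,0,0,-0.4,74],
  [0.89,-0.34,0,0,0,-0.4,74],
  [0.89,-0.34,0,0,0,-0.4,74],
  [0.89,-0.34,0,0,0,-0.4,74],
  [0.89,-0.34,0,0,0,-0.4,74],
  [0,0,0,0,0,0,74],
])

```text
clock: 2.6
tool_pos: [0.5449, 0.1635, 0.2058]
orientation: [-0.001, 0.773, 0.634, 0.001]
ft_force: [0.0, -1.0, -0.0]
opening: 0.0697
grip_force: 0.0
```

```bash
python3 - <<'E'
from h import *
s=robot.state();print(s["clock"],s["tool_pos"],s["qpos"].round(3),s["opening"]);go([.5456,.158,.01],Rz(78))
E
```

```text
2.6 [0.54489198 0.16345423 0.20576142] [-0.007  0.29  -0.476  1.823  0.148  1.063 -0.736] 0.06971146169917172
n 5 per row [-0.027  0.009  0.979 -0.001 -0.004  0.023]
```

Request:
apply_moves([
  [0,0,1,0,0,0.05,74],
  [0,0,1,0,0,0.05,74],
  [0,0,1,0,0,0,74],
  [0,0,1,0,0,0,74],
  [0,0,0.7,0,0,0,74],
  [0,0,0.2,0,0,0,74],
  [-0.3,0,0,0,0,0,74],
  [0,0,0,0,0,0,74],
])

```text
clock: 3.4
tool_pos: [0.544, 0.1442, 0.0106]
orientation: [0.001, 0.78, 0.626, 0.0]
ft_force: [0.3, -0.4, -0.0]
opening: 0.0698
grip_force: 0.0
```

```bash
python3 - <<'E'
from h import *
s=robot.state();print(s["clock"],s["tool_pos"],s["ft_force"])
m=np.array([.5153,.0109]);a=np.radians(78)
v=s["tool_pos"][:2]-m;print("mould y, x:",v@[np.cos(a),np.sin(a)],v@[np.sin(a),-np.cos(a)])
st=np.array([.639,-.0374]);b=np.radians(86.2);e=np.array([np.cos(b),np.sin(b)]);x=np.array([np.sin(b),-np.cos(b)])
c=m+.108*np.array([np.cos(a),np.sin(a)]);go([*c,.01],Rz(78))
go([*(st-.127*x+.110*e),.01],Rz(86.2),12,[*c,.01],Rz(78))
E
```

```text
3.4 [0.5439824  0.14417529 0.01062892] [ 0.2528523  -0.37637524 -0.00997922]
mould y, x: 0.13632631102958248 0.00034612574605475885
n 1 per row [-0.708 -0.003  0.016  0.01   0.005 -0.079]
n 12 per row [-0.079 -0.027  0.     0.     0.    -0.114]
```

Request:
apply_moves([
  [-0.25,0,0,0,0,0,74],
  [-0.25,0,0,0,0,0,74],
  [-0.2,0,0,0,0,-0.1,74],
  [-0.08,-0.03,0,0,0,-0.11,74],
  [-0.08,-0.03,0,0,0,-0.11,74],
  [-0.08,-0.03,0,0,0,-0.11,74],
  [-0.08,-0.03,0,0,0,-0.11,74],
  [-0.08,-0.03,0,0,0,-0.11,74],
])

```text
clock: 4.2
tool_pos: [0.5287, 0.1044, 0.0096]
orientation: [-0.0, 0.757, 0.654, 0.0]
ft_force: [1.2, 4.6, 3.2]
opening: 0.0698
grip_force: 2.3
```

Request:
apply_moves([
  [-0.08,-0.03,0,0,0,-0.11,74],
  [-0.08,-0.03,0,0,0,-0.11,74],
  [-0.08,-0.03,0,0,0,-0.11,74],
  [-0.08,-0.03,0,0,0,-0.11,74],
  [-0.08,-0.03,0,0,0,-0.11,74],
  [-0.08,-0.03,0,0,0,-0.11,74],
  [-0.08,-0.03,0,0,0,-0.11,74],
  [0,0,0,0,0,0,74],
])

```text
clock: 5.0
tool_pos: [0.5175, 0.082, 0.0094]
orientation: [0.0, 0.73, 0.683, -0.0]
ft_force: [0.6, 1.5, 1.0]
opening: 0.0695
grip_force: 0.6
```

```bash
python3 - <<'E'
from h import *
s=robot.state();print(s["clock"],s["tool_pos"],s["ft_force"]); print(np.degrees(rot(s["orientation"]).as_matrix()[:2,0]@[0,0]))
shot("top","t2",(215,110,375,230),5)
E
```

```text
5.0 [0.51748542 0.08199816 0.00938169] [0.61020378 1.47499366 0.95007965]
0.0
```

View pics/t2.png

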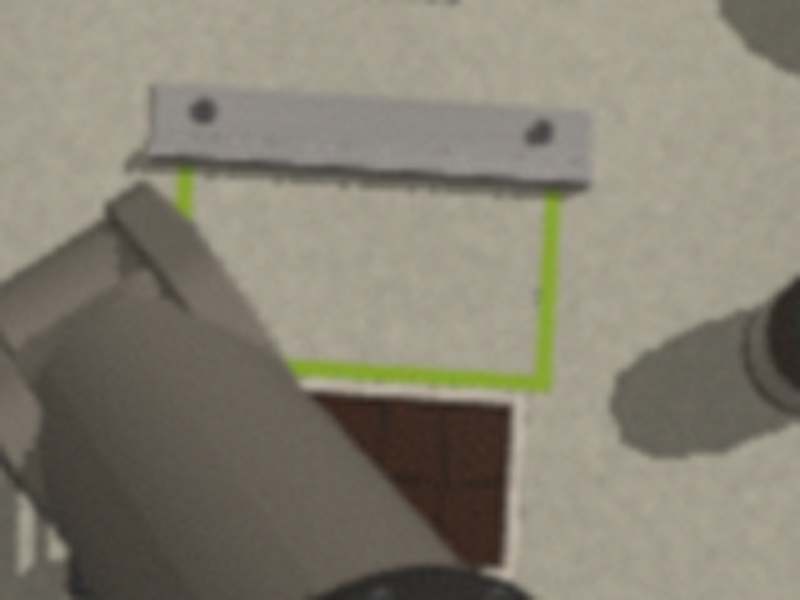

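```bash
python3 - <<'E'
from h import *
F=lambda u,v:np.array([(u+.5)/5-.5+215,(v+.5)/5-.5+110])-[.56,1.03]
c=back("top",F(521,397),.024)[0]; c2=back("top",F(514,568),.024)[0]
t=back("top",F(551,392))[0]; t2=back("top",F(563,188))[0]; n1=back("top",F(300,375))[0]
print(c,c2,t,t2,n1)
d=t2-t;print("tape yaw",np.degrees(np.arctan2(d[1],d[0])), "near yaw",np.degrees(np.arctan2(*(n1-t)[[1,0]]))-90)
d=c-c2;print("mould yaw",np.degrees(np.arctan2(d[1],d[0])))
b=np.radians(-3.8);ex=np.array([np.cos(b),np.sin(b)]);ey=np.array([-ex[1],ex[0]])
st=np.array([.6395,-.0374]);
for q in(c,c2,t,t2,n1): print("stn",((q[:2]-st)@ex*1000).round(1),((q[:2]-st)@ey*1000).round(1))
s=robot.state();q=s["tool_pos"];print("tool",((q[:2]-st)@ex*1000).round(1),((q[:2]-st)@ey*1000).round(1))
E
```

```text
[ 0.55787896 -0.12702853  0.024     ] [ 0.45897313 -0.12202944  0.024     ] [ 0.56453465 -0.14756922  0.        ] [ 0.6869534  -0.15608853  0.        ] [5.7433093e-01 2.2131036e-04 0.0000000e+00]
tape yaw -3.980883052109215 near yaw -3.7922969983371644
mould yaw -2.8934896099263123
stn -75.5 -94.8
stn -174.5 -96.4
stn -67.5 -114.9
stn 55.2 -115.3
stn -67.5 33.2
tool -129.7 111.1
```

Request:
apply_moves([
  [-0.07,0,0,0,0,0,74],
  [-0.08,0,0,0,0,0,74],
  [0,0,0,0,0,0,74],
  [0.5,0,0,0,0,0,74],
  [0,0,-1,0,0,0,74],
  [0,0,-1,0,0,0,100],
  [0,0,0,0,0,0,100],
])

```text
clock: 5.75
tool_pos: [0.5211, 0.0972, 0.0938]
orientation: [0.002, 0.731, 0.683, 0.002]
ft_force: [0.5, -0.2, -1.0]
opening: 0.0822
grip_force: 0.0
```

```bash
python3 - <<'E'
from h import *
s=robot.state();print(s["clock"],s["tool_pos"],s["qpos"].round(2))
go([.435,-.025,.09],Rz(-3.8),16)
E
```

```text
5.75 [0.52110609 0.09723255 0.09376659] [ 0.11  0.36 -0.5   2.01  0.24  0.81 -0.59]
n 16 per row [-0.255  0.049  0.006  0.002 -0.003  0.937]
```

Request:
apply_moves([
  [-0.25,0.05,0,0,0,0.94,100],
  [-0.25,0.05,0,0,0,0.94,100],
  [-0.25,0.05,0,0,0,0.94,100],
  [-0.25,0.05,0,0,0,0.94,100],
  [-0.25,0.05,0,0,0,0.94,100],
  [-0.25,0.05,0,0,0,0.94,100],
  [-0.25,0.05,0,0,0,0.94,100],
  [-0.25,0.05,0,0,0,0.94,100],
])

```text
clock: 6.55
tool_pos: [0.5013, 0.0182, 0.0891]
orientation: [0.0, 0.937, 0.348, -0.0]
ft_force: [0.5, 0.2, -0.5]
opening: 0.0939
grip_force: 0.0
```

Request:
apply_moves([
  [-0.25,0.05,0,0,0,0.94,100],
  [-0.25,0.05,0,0,0,0.94,100],
  [-0.25,0.05,0,0,0,0.94,100],
  [-0.25,0.05,0,0,0,0.94,100],
  [-0.25,0.05,0,0,0,0.94,100],
  [-0.25,0.05,0,0,0,0.94,100],
  [-0.25,0.05,0,0,0,0.94,100],
  [-0.25,0.05,0,0,0,0.94,100],
])

```text
clock: 7.35
tool_pos: [0.434, -0.0244, 0.0891]
orientation: [0.0, 0.999, -0.038, -0.0]
ft_force: [0.7, -0.1, -0.1]
opening: 0.0939
grip_force: 0.0
```

```bash
python3 - <<'E'
from h import *
s=robot.state();print(s["clock"],s["tool_pos"],s["qpos"].round(2),s["qd"].round(2))
go([.435,-.025,.01],Rz(-3.8),4)
E
```

```text
7.35 [ 0.43402238 -0.02441228  0.08914004] [ 0.06  0.2  -0.17  2.23  0.05  0.72 -1.79] [-0.09 -0.16  0.15  0.21 -0.08 -0.06 -0.87]
n 4 per row [ 0.007  0.003  0.495  0.001  0.002 -0.024]
```

Request:
apply_moves([
  [0,0,0.7,0,0,0,100],
  [0,0,0.7,0,0,0,100],
  [0,0,0.4,0,0,0,100],
  [0,0,0.18,0,0,0,100],
  [0,0,0,0,0,0,100],
  [0.2,0,0,0,0,0,100],
  [0.2,0,0,0,0,0,100],
  [0.2,0,0,0,0,0,100],
])

```text
clock: 8.15
tool_pos: [0.4596, -0.0256, 0.0109]
orientation: [0.0, 0.999, -0.036, 0.0]
ft_force: [-4.5, 0.1, 2.8]
opening: 0.0939
grip_force: 2.4
```

Request:
apply_moves([
  [0.2,0,0,0,0,0,100],
  [0.2,0,0,0,0,0,100],
  [0.2,0,0,0,0,0,100],
  [0.2,0,0,0,0,0,100],
  [0.2,0,0,0,0,0,100],
  [0.2,0,0,0,0,0,100],
  [0.2,0,0,0,0,0,100],
  [0.2,0,0,0,0,0,100],
])

```text
clock: 8.95
tool_pos: [0.5233, -0.0301, 0.0103]
orientation: [-0.0, 0.999, -0.036, -0.0]
ft_force: [-4.6, 0.6, 3.3]
opening: 0.0942
grip_force: 2.3
```

```bash
python3 - <<'E'
from h import *
s=robot.state();print(s["clock"],s["tool_pos"],s["ft_force"],s["qpos"].round(2))
go([.574,-.034,.01],Rz(-3.8))
shot("scene","s3",(200,180,380,330),4)
E
```

```text
8.95 [ 0.52329209 -0.030058    0.01027966] [-4.60498113  0.55110723  3.29744368] [ 0.05  0.45 -0.14  2.08  0.11  0.61 -1.81]
n 2 per row [ 0.636  0.005  0.003 -0.     0.    -0.025]
```

View pics/s3.png

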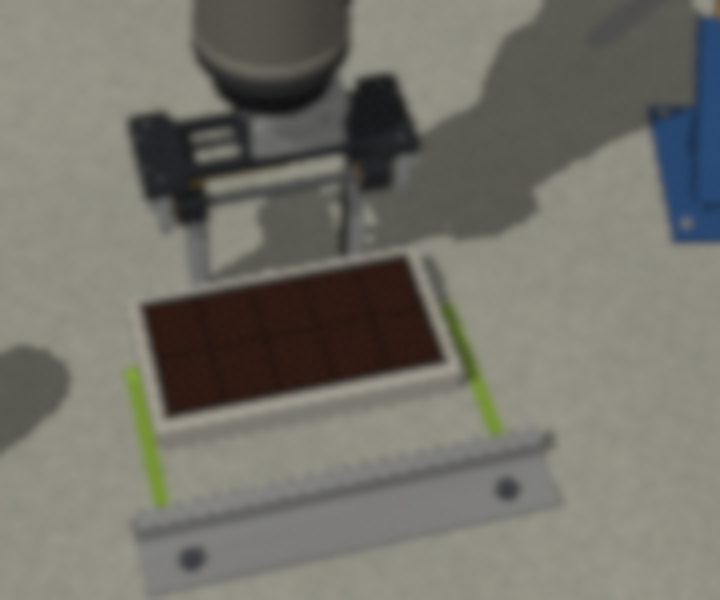

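The mould is square to the bar and centred between the side tapes, with base corners at about (162,440) and (465,382) in the crop and roughly 40–50 mm still to go. I'll keep pushing until it contacts the bar.

Request:
apply_moves([
  [0.2,0,0,0,0,0,100],
  [0.2,0,0,0,0,0,100],
  [0.2,0,0,0,0,0,100],
  [0.15,0,0,0,0,0,100],
  [0.15,0,0,0,0,0,100],
  [0.08,0,0,0,0,0,100],
  [0.08,0,0,0,0,0,100],
])

```text
clock: 9.7
tool_pos: [0.5649, -0.033, 0.0103]
orientation: [-0.0, 0.999, -0.036, -0.0]
ft_force: [-4.0, 0.2, 2.5]
opening: 0.0939
grip_force: 2.1
```

Request:
apply_moves([
  [0.04,0,0,0,0,0,100],
  [0.04,0,0,0,0,0,100],
  [0.03,0,0,0,0,0,100],
])

```text
clock: 10.0
tool_pos: [0.5694, -0.0334, 0.0103]
orientation: [-0.0, 0.999, -0.036, 0.0]
ft_force: [-2.5, 0.4, 0.8]
opening: 0.094
grip_force: 1.6
```

Request:
apply_moves([
  [0.04,0,0,0,0,0,100],
  [0.04,0,0,0,0,0,100],
  [0.04,0,0,0,0,0,100],
])

```text
clock: 10.3
tool_pos: [0.5725, -0.0337, 0.0101]
orientation: [0.0, 0.999, -0.036, -0.002]
ft_force: [-18.7, 0.7, 13.3]
opening: 0.0943
grip_force: 9.1
```

Request:
apply_moves([
  [0.02,0,0,0,0,0,100],
  [0,0,0,0,0,0,100],
])

```text
clock: 10.5
tool_pos: [0.5724, -0.0337, 0.0099]
orientation: [0.0, 0.999, -0.036, -0.002]
ft_force: [-16.8, 1.2, 12.7]
opening: 0.0943
grip_force: 8.3
```

```bash
python3 - <<'E'
from h import *
s=robot.state();print(s["clock"],s["tool_pos"],s["ft_force"],s["ft_torque"])
shot("scene","s4",(215,220,365,330),5)
E
```

```text
10.5 [ 0.57242968 -0.03372962  0.00992798] [-16.79763972   1.1777245   12.71379135] [0.42575994 3.84795827 0.36514077]
```

View pics/s4.png

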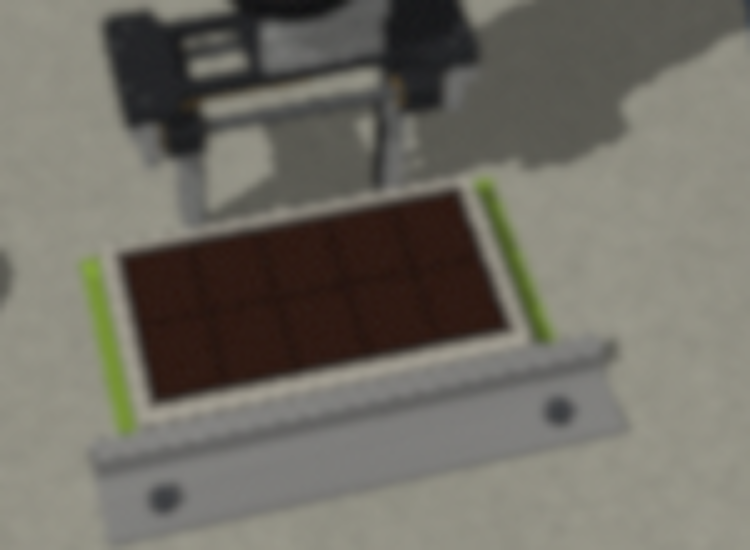

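```bash
cat > chk.py <<'E'
from h import *
off=np.array([.66,.64])
F=lambda u,v:np.array([(u+.5)/5-.5+215,(v+.5)/5-.5+220])-off
O=[((-55,-100,24),F(100,250)),((55,-100,24),F(138,420)),((55,100,24),F(530,335)),((-55,100,24),F(470,180))]
def res(p): return np.concatenate([proj("scene",R.from_euler('z',p[2]).apply(np.array(o)/1e3)+[p[0],p[1],0])[0]-uv for o,uv in O])
r=least_squares(res,[.637,-.037,-.066]);p=r.x;print(p,np.degrees(p[2]),res(p).round(1))
im=imaging.grab_frame("scene")["frame"]; hs=cv2.cvtColor(im,cv2.COLOR_RGB2HSV)
mk=cv2.inRange(hs,(30,100,40),(50,255,255)); v,u=np.nonzero(mk)
k=(u>225)&(u<335)&(v>240)&(v<310); q=back("scene",np.c_[u,v][k]-off)
l=R.from_euler('z',-p[2]).apply(q-[p[0],p[1],0])*1000
for sgn in(-1,1):
    a=l[l[:,1]*sgn>60]
    for lo in range(-60,60,20):
        b=a[(a[:,0]>lo)&(a[:,0]<lo+20),1]
        if len(b): print(sgn,lo,b.min().round(1),b.max().round(1),len(b))
for nm,uv in(("barL",(94,452)),("barR",(612,343))): print(nm,R.from_euler('z',-p[2]).apply(back("scene",F(*uv),.02)-[p[0],p[1],0])*1000)
E
python3 chk.py
```

```text
[ 0.6338696  -0.04242123 -0.06980861] -3.9997388550581214 [-0.2 -0.8  0.1  0.6  0.3  1.1 -0.3 -1.2]
-1 -60 -109.2 -101.6 19
-1 -40 -109.4 -101.3 20
-1 -20 -109.1 -101.3 20
-1 0 -108.9 -101.5 22
-1 20 -108.8 -101.0 22
-1 40 -104.5 -102.1 2
1 -60 110.3 116.2 14
1 -40 110.8 116.3 13
1 -20 110.4 116.5 14
1 0 110.6 116.9 17
1 20 110.5 117.4 18
barL [[  63.26427323 -123.70136424   20.        ]]
barR [[ 63.54463197 139.85603363  20.        ]]
```

Request:
apply_moves([
  [-0.3,0,0,0,0,0,100],
  [-0.4,0,0,0,0,0,100],
  [0,0,-0.8,0,0,0,80],
  [0,0,-0.8,0,0,0,74],
  [-0.2,0.8,-0.8,0,0,0,74],
  [-0.2,0.8,0,0,0,0,74],
  [0,0.8,0,0,0,0,74],
  [0,0.8,0,0,0,0,74],
])

```text
clock: 11.4
tool_pos: [0.5221, -0.1596, 0.1071]
orientation: [0.0, 0.999, -0.036, 0.001]
ft_force: [0.3, -1.2, 0.0]
opening: 0.0695
grip_force: 0.0
```

```bash
cat > rect.py <<'E'
from h import *
import sys
# rectify to station frame at z; 3 px/mm over x -75..75, y -130..130
def rect(n,z,off,st=(.6375,-.0385,np.radians(-3.9))):
    im=imaging.grab_frame(n)["frame"]
    ys,xs=np.meshgrid(np.arange(-130,130,.5),np.arange(80,-80,-.5))
    P=R.from_euler('z',st[2]).apply(np.c_[xs.ravel(),ys.ravel(),0*ys.ravel()]/1e3)+[st[0],st[1],z]
    uv=proj(n,P)+off
    return cv2.remap(im,uv[:,0].reshape(xs.shape).astype(np.float32),uv[:,1].reshape(xs.shape).astype(np.float32),cv2.INTER_CUBIC)
if __name__=="__main__":
    a=rect("top",.024,[.56,1.03]);b=rect("scene",.024,[.66,.64])
    for n,im24,o in(("top",a,[.56,1.03]),("scene",b,[.66,.64])):
        g=rect(n,0,o); hs=cv2.cvtColor(g,cv2.COLOR_RGB2HSV); m=cv2.inRange(hs,(30,90,40),(50,255,255))[100:220]
        c=np.nonzero(m)[1]/2-130; print(n,"tape L",np.percentile(c[c<0],[3,97]),"R",np.percentile(c[c>0],[3,97]))
        # mould: dark chocolate extents (pocket) centre, mid rows
        L=cv2.cvtColor(im24,cv2.COLOR_RGB2LAB)[...,0].astype(float)
        for r in(110,160,210):
            p=L[r-8:r+8].mean(0); d=np.nonzero(p<55)[0]/2-130; d=d[abs(d)<105]; print(" choc row",80-r/2,d.min(),d.max(),(d.min()+d.max())/2)
        for cc in(120,260,400):
            p=L[:,cc-8:cc+8].mean(1); d=80-np.nonzero(p<55)[0]/2; print(" choc col",cc/2-130,d.min(),d.max(),(d.min()+d.max())/2)
    cv2.imwrite("pics/rect.png",np.vstack([a,b])[:,:,::-1][::1])
E
python3 rect.py; python3 - <<'E'
from h import *
s=robot.state();print(s["clock"],s["tool_pos"],s["qpos"].round(2))
E
```

```text
top tape L [-113. -106.] R [105.5 114.5]
 choc row 25.0 -91.5 85.5 -3.0
 choc row 0.0 -92.0 85.5 -3.25
 choc row -25.0 -91.5 85.5 -3.0
 choc col -70.0 -79.5 44.0 -17.75
 choc col 0.0 -44.0 44.5 0.25
 choc col 70.0 -43.0 44.5 0.75
scene tape L [-113.5 -105. ] R [106.  113.5]
 choc row 25.0 -93.5 85.0 -4.25
 choc row 0.0 -93.0 85.0 -4.0
 choc row -25.0 -93.5 85.0 -4.25
 choc col -70.0 -48.0 40.0 -4.0
 choc col 0.0 -47.5 40.5 -3.5
 choc col 70.0 -47.5 40.5 -3.5
11.6 [ 0.52199003 -0.1586907   0.10639277] [ 0.27  0.33 -0.11  1.98  0.05  0.82 -1.51]
```

View pics/rect.png

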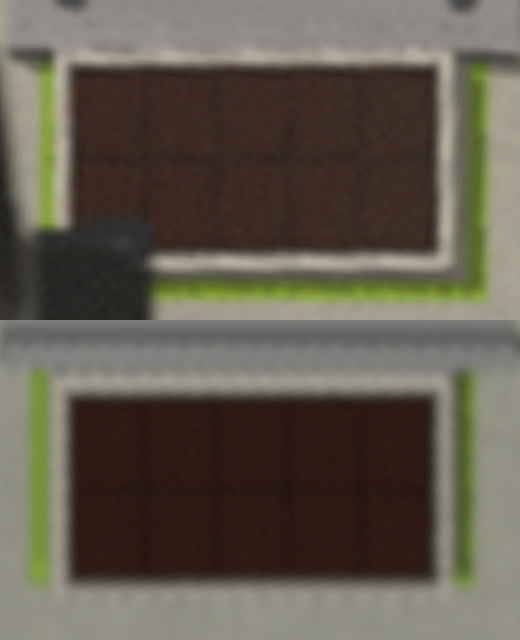

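Both rectified views agree: the mould is flush with the bar and square to it, but about 4 mm too far towards −y. I'll nudge it from its −y end.

```bash
python3 - <<'E'
from h import *
go([.6263,-.1732,.107],Rz(86.1),16)
E
```

```text
n 16 per row [ 0.127  0.132 -0.001  0.    -0.    -0.94 ]
```

Request:
apply_moves([
  [0.13,0.13,0,0,0,-0.94,74],
  [0.13,0.13,0,0,0,-0.94,74],
  [0.13,0.13,0,0,0,-0.94,74],
  [0.13,0.13,0,0,0,-0.94,74],
  [0.13,0.13,0,0,0,-0.94,74],
  [0.13,0.13,0,0,0,-0.94,74],
  [0.13,0.13,0,0,0,-0.94,74],
  [0.13,0.13,0,0,0,-0.94,74],
])

```text
clock: 12.4
tool_pos: [0.5727, -0.1849, 0.1063]
orientation: [-0.0, 0.936, 0.353, 0.0]
ft_force: [-0.2, 0.8, -0.3]
opening: 0.0696
grip_force: 0.0
```

Request:
apply_moves([
  [0.13,0.13,0,0,0,-0.94,74],
  [0.13,0.13,0,0,0,-0.94,74],
  [0.13,0.13,0,0,0,-0.94,74],
  [0.13,0.13,0,0,0,-0.94,74],
  [0.13,0.13,0,0,0,-0.94,74],
  [0.13,0.13,0,0,0,-0.94,74],
  [0.13,0.13,0,0,0,-0.94,74],
  [0.13,0.13,0,0,0,-0.94,74],
])

```text
clock: 13.2
tool_pos: [0.6278, -0.1689, 0.1063]
orientation: [0.0, 0.729, 0.685, 0.0]
ft_force: [0.4, 0.4, -0.7]
opening: 0.0695
grip_force: 0.0
```

```bash
python3 - <<'E'
from h import *
s=robot.state();print(s["clock"],s["tool_pos"],s["qpos"].round(2))
go([.6263,-.1732,.010],Rz(86.1),4)
E
```

```text
13.2 [ 0.62780993 -0.16891697  0.10633784] [ 0.48  0.52 -0.43  1.73  0.25  0.95 -0.11]
n 4 per row [-0.028 -0.008  0.602  0.002 -0.001  0.016]
```

Request:
apply_moves([
  [-0.1,0,0.7,0,0,0,74],
  [0,0,0.7,0,0,0,74],
  [0,0,0.7,0,0,0,74],
  [0,0,0.28,0,0,0,74],
  [0.15,0,0,0,0,0,74],
  [0.15,0,0,0,0,0,74],
  [0.08,0,0,0,0,0,74],
  [0,0,0,0,0,0,74],
])

```text
clock: 14.0
tool_pos: [0.6287, -0.1586, 0.0124]
orientation: [0.001, 0.73, 0.683, 0.001]
ft_force: [-0.8, 0.0, -0.2]
opening: 0.0697
grip_force: 0.0
```

Request:
apply_moves([
  [0.05,0,0,0,0,0,74],
  [0.05,0,0,0,0,0,74],
])

```text
clock: 14.2
tool_pos: [0.6282, -0.1558, 0.0116]
orientation: [0.0, 0.731, 0.683, 0.0]
ft_force: [-1.1, -0.3, -0.4]
opening: 0.0696
grip_force: 0.0
```

```bash
python3 rect.py 2>&1 | grep -A3 scene; python3 - <<'E'
from h import *
s=robot.state();print(s["clock"],s["tool_pos"],s["ft_force"])
E
```

```text
14.35 [ 0.62812263 -0.15563128  0.01121643] [ 0.27020811 -0.81834161 -0.46131805]
```

```bash
cat > ry.py <<'E'
from rect import *
b=rect("scene",.024,[.66,.64]); L=cv2.cvtColor(b,cv2.COLOR_RGB2LAB)[...,0].astype(float)
for r in(110,160,190):
    p=L[r-8:r+8].mean(0); d=np.nonzero(p<55)[0]/2-130
    print(80-r/2,d.min() if len(d) else 0,d[abs(d)<105].max() if len(d) else 0)
for cc in(150,260,370):
    p=L[:,cc-8:cc+8].mean(1); d=80-np.nonzero(p<55)[0]/2; print(" col",cc/2-130,d.min(),d.max())
s=robot.state();print(s["clock"],s["tool_pos"],s["ft_force"])
E
echo
```

Request:
apply_moves([
  [0.05,0,0,0,0,0,74],
  [0.05,0,0,0,0,0,74],
  [0.05,0,0,0,0,0,74],
])

```text
clock: 14.65
tool_pos: [0.6284, -0.1499, 0.0111]
orientation: [0.0, 0.731, 0.683, -0.0]
ft_force: [0.0, -2.4, 0.6]
opening: 0.0693
grip_force: 1.4
```

```bash
python3 ry.py
```

```text
25.0 -93.0 87.0
0.0 -129.0 87.0
-15.0 -130.0 87.0
 col -55.0 -48.5 42.0
 col 0.0 -50.5 41.0
 col 55.0 -50.5 40.0
14.7 [ 0.62841787 -0.14953433  0.01107185] [-0.53284756 -2.25548684 -0.32854621]
```

Request:
apply_moves([
  [0.04,0,0,0,0,0,74],
  [0.02,0,0,0,0,0,74],
  [0,0,0,0,0,0,74],
])

```text
clock: 15.0
tool_pos: [0.6286, -0.1471, 0.011]
orientation: [-0.0, 0.73, 0.683, -0.0]
ft_force: [-0.6, -2.2, -0.9]
opening: 0.0697
grip_force: 0.7
```

```bash
python3 ry.py
```

```text
25.0 -90.0 89.5
0.0 -81.0 90.0
-15.0 -130.0 89.5
 col -55.0 -49.0 42.0
 col 0.0 -50.5 41.0
 col 55.0 -50.5 40.0
15.05 [ 0.62858631 -0.14709982  0.01103941] [-0.03818582 -1.42080305 -1.28337359]
```

Request:
apply_moves([
  [-0.4,0,0,0,0,0,74],
  [0,0,-0.8,0,0,0,74],
  [0,0,-0.8,0,0,0,74],
  [0,0,-0.5,0,0,0,100],
  [0,0,0,0,0,0,100],
])

```text
clock: 15.55
tool_pos: [0.6292, -0.1647, 0.0983]
orientation: [0.002, 0.731, 0.683, 0.001]
ft_force: [1.0, 0.2, 0.1]
opening: 0.0823
grip_force: 0.0
```

```bash
python3 - <<'E'
from h import *
go([.5447,-.032,.095],Rz(-3.9),16)
s=robot.state();print(s["clock"],s["tool_pos"])
E
```

```text
n 16 per row [ 0.054 -0.267  0.004  0.002 -0.002  0.937]
15.55 [ 0.62916306 -0.16467297  0.09825802]
```

Request:
apply_moves([
  [0.05,-0.27,0,0,0,0.94,100],
  [0.05,-0.27,0,0,0,0.94,100],
  [0.05,-0.27,0,0,0,0.94,100],
  [0.05,-0.27,0,0,0,0.94,100],
  [0.05,-0.27,0,0,0,0.94,100],
  [0.05,-0.27,0,0,0,0.94,100],
  [0.05,-0.27,0,0,0,0.94,100],
  [0.05,-0.27,0,0,0,0.94,100],
])

```text
clock: 16.35
tool_pos: [0.5558, -0.1158, 0.0944]
orientation: [-0.0, 0.937, 0.348, -0.0]
ft_force: [0.2, 0.4, -0.3]
opening: 0.094
grip_force: 0.0
```

Request:
apply_moves([
  [0.05,-0.27,0,0,0,0.94,100],
  [0.05,-0.27,0,0,0,0.94,100],
  [0.05,-0.27,0,0,0,0.94,100],
  [0.05,-0.27,0,0,0,0.94,100],
  [0.05,-0.27,0,0,0,0.94,100],
  [0.05,-0.27,0,0,0,0.94,100],
  [0.05,-0.27,0,0,0,0.94,100],
  [0.05,-0.27,0,0,0,0.94,100],
])

```text
clock: 17.15
tool_pos: [0.5402, -0.0314, 0.0945]
orientation: [0.0, 0.999, -0.038, -0.0]
ft_force: [-0.9, 0.0, -0.3]
opening: 0.0942
grip_force: 0.0
```

```bash
python3 - <<'E'
from h import *
s=robot.state();print(s["clock"],s["tool_pos"])
go([.5447,-.032,.010],Rz(-3.9),4)
E
```

```text
17.15 [ 0.5402328  -0.03144159  0.09451066]
n 4 per row [ 0.028  0.001  0.528  0.     0.002 -0.019]
```

Request:
apply_moves([
  [0,0,0.8,0,0,0,100],
  [0,0,0.8,0,0,0,100],
  [0,0,0.5,0,0,0,100],
  [0.2,0,0,0,0,0,100],
  [0.2,0,0,0,0,0,100],
  [0.1,0,0,0,0,0,100],
  [0.1,0,0,0,0,0,100],
  [0.05,0,0,0,0,0,100],
])

```text
clock: 17.95
tool_pos: [0.5675, -0.0331, 0.0119]
orientation: [-0.0, 0.999, -0.036, 0.001]
ft_force: [0.9, -0.5, -0.6]
opening: 0.0942
grip_force: 0.0
```

Request:
apply_moves([
  [0.04,0,0,0,0,0,100],
  [0.04,0,0,0,0,0,100],
  [0.04,0,0,0,0,0,100],
  [0.04,0,0,0,0,0,100],
])

```text
clock: 18.35
tool_pos: [0.5724, -0.0334, 0.0111]
orientation: [0.0, 0.999, -0.036, -0.001]
ft_force: [-9.4, 0.8, 7.5]
opening: 0.094
grip_force: 4.8
```

```bash
python3 ry.py
```

```text
25.0 -89.0 90.0
0.0 -89.0 90.0
-15.0 -88.5 89.5
 col -55.0 -48.0 40.0
 col 0.0 -47.5 40.5
 col 55.0 -47.5 40.0
18.4 [ 0.57233614 -0.03331629  0.01100727] [-2.1844918   0.19270654  1.80785628]
```

Request:
apply_moves([
  [0.03,0,0,0,0,0,100],
  [0,0,0,0,0,0,100],
  [-0.3,0,0,0,0,0,100],
  [-0.4,0,0,0,0,0,100],
  [0,0,-0.8,0,0,0,100],
  [0,0,-1,0,0,0,100],
  [0,0,-1,0,0,0,100],
  [0,0,-1,0,0,0,100],
])

```text
clock: 19.2
tool_pos: [0.5455, -0.0315, 0.1647]
orientation: [-0.0, 0.999, -0.036, 0.0]
ft_force: [-0.0, 0.5, 0.6]
opening: 0.094
grip_force: 0.0
```

```bash
cat >> h.py <<'E'
psi=np.radians(-17.2); Hz=R.from_euler('z',psi)
u=Hz.apply([-np.sin(np.radians(35)),0,np.cos(np.radians(35))])
mouth=np.array([.5269,.3018,0])+Hz.apply([-.035,0,.125]); G=mouth+.04*u
def Rg(beta,heading=np.degrees(psi)):  # tool y = left of heading; tool z tilted back by beta (deg)
    b=np.radians(beta); z=np.array([-np.sin(b),0,-np.cos(b)]); y=np.array([0,1.,0]); x=np.cross(y,z)
    return R.from_euler('z',np.radians(heading))*R.from_matrix(np.c_[x,y,z])
def tcp(g,Rt): return np.array(g)+.019*Rt.as_matrix()[:,2]
E
python3 - <<'E'
from h import *
s=robot.state();print(s["clock"],s["tool_pos"],s["qpos"].round(3).tolist())
print(G,u)
Rt=Rg(15); P=tcp(G,Rt)-.1*Rt.as_matrix()[:,2]; print(P)
R1=Rz(162.8); go(P,R1,29); 
print(((rot(s["orientation"]).inv()*R1).as_rotvec(degrees=True)))
go(P,Rt,3,P,R1)
E
```

```text
19.2 [ 0.54552894 -0.03148481  0.16469403] [0.066, 0.266, -0.149, 1.93, 0.048, 0.949, -1.748]
[0.47154825 0.31893423 0.15776608] [-0.54792516  0.16961117  0.81915204]
[0.49157503 0.3127349  0.23600607]
n 29 per row [ 0.407 -0.168 -0.061  0.    -0.    -0.959]
[ 2.79150685e-02 -7.87644488e-03 -1.66896495e+02]
n 3 per row [ 0.     0.     0.    -0.     0.833  0.   ]
```

```bash
python3 - <<'E'
from h import *
s=robot.state(); go([.4916,.3127,.265],rot(s["orientation"]),9)
E
```

```text
n 9 per row [-0.218 -0.943 -0.279  0.     0.     0.   ]
```

Request:
apply_moves([
  [-0.2,-0.9,-0.4,0,0,0,100],
  [-0.2,-0.9,-0.4,0,0,-1,100],
  [0,0,0,0,0,-1,100],
  [0,0,0,0,0,-1,100],
])

```text
clock: 19.6
tool_pos: [0.5351, 0.0427, 0.1957]
orientation: [0.0, 0.992, 0.124, 0.001]
ft_force: [0.0, -0.7, -0.8]
opening: 0.094
grip_force: 0.0
```

```bash
python3 - <<'E'
from h import *
s=robot.state();print(s["clock"],s["tool_pos"],s["qpos"].round(3).tolist())
R1=Rz(162.8); go([.4916,.3127,.265],R1,25)
E
```

```text
19.6 [0.53508739 0.04269545 0.19574725] [0.005, 0.222, -0.235, 1.915, 0.061, 1.01, -1.579]
n 25 per row [ 0.358 -0.086 -0.069  0.001 -0.    -0.99 ]
```

Request:
apply_moves([
  [0.36,-0.09,-0.1,0,0,-0.99,100],
  [0.36,-0.09,-0.1,0,0,-0.99,100],
  [0.36,-0.09,-0.1,0,0,-0.99,100],
  [0.36,-0.09,-0.1,0,0,-0.99,100],
  [0.36,-0.09,-0.1,0,0,-0.99,100],
  [0.36,-0.09,-0.1,0,0,-0.99,100],
  [0.36,-0.09,-0.1,0,0,-0.99,100],
  [0.36,-0.09,-0.1,0,0,-0.99,100],
])

```text
clock: 20.4
tool_pos: [0.6114, 0.1285, 0.227]
orientation: [0.0, 0.859, 0.512, 0.0]
ft_force: [0.2, -0.0, 1.1]
opening: 0.0939
grip_force: 0.0
```

Request:
apply_moves([
  [0.36,-0.09,-0.1,0,0,-0.99,100],
  [0.36,-0.09,-0.1,0,0,-0.99,100],
  [0.36,-0.09,-0.1,0,0,-0.99,100],
  [0.36,-0.09,-0.1,0,0,-0.99,100],
  [0.36,-0.09,-0.1,0,0,-0.99,100],
  [0.36,-0.09,-0.1,0,0,-0.99,100],
  [0.36,-0.09,-0.1,0,0,-0.99,100],
  [0.36,-0.09,-0.1,0,0,-0.99,100],
])

```text
clock: 21.2
tool_pos: [0.5984, 0.2434, 0.259]
orientation: [0.0, 0.579, 0.815, 0.0]
ft_force: [-0.2, -0.1, 0.9]
opening: 0.0945
grip_force: 0.0
```

Request:
apply_moves([
  [0.36,-0.09,0,0,0,-0.99,100],
  [0.36,-0.09,0,0,0,-0.99,100],
  [0.36,-0.09,0,0,0,-0.99,100],
  [0.36,-0.09,0,0,0,-0.99,100],
  [0.36,-0.09,0,0,0,-0.99,100],
  [0.36,-0.09,0,0,0,-0.99,100],
  [0.36,-0.09,0,0,0,-0.99,100],
  [0.36,-0.09,0,0,0,-0.99,100],
])

```text
clock: 22.0
tool_pos: [0.5049, 0.3114, 0.2589]
orientation: [0.0, 0.202, 0.979, -0.0]
ft_force: [0.2, -0.7, 0.2]
opening: 0.0941
grip_force: 0.0
```

```bash
python3 - <<'E'
from h import *
s=robot.state();print(s["clock"],s["tool_pos"],s["qpos"].round(3).tolist())
Rt=Rg(15); P=tcp(G,Rt)-.1*Rt.as_matrix()[:,2]
go(P,Rt,4)
E
```

```text
22.0 [0.50486989 0.31136067 0.25885206] [-0.041, 0.341, -0.78, 1.695, 0.254, 1.21, 0.282]
n 4 per row [ 0.067 -0.021  0.15   0.033  0.625 -0.252]
```

Request:
apply_moves([
  [0.07,-0.02,0.15,0.03,0.63,-0.25,100],
  [0.07,-0.02,0.15,0.03,0.63,-0.25,100],
  [0.07,-0.02,0.15,0.03,0.63,-0.25,100],
  [0.07,-0.02,0.15,0.03,0.63,-0.25,100],
  [0,0,0,0,0,0,100],
])

```text
clock: 22.5
tool_pos: [0.4926, 0.3115, 0.2346]
orientation: [-0.132, 0.152, 0.979, 0.02]
ft_force: [0.0, -0.7, -0.9]
opening: 0.0941
grip_force: 0.0
```

```bash
cat > fk.py <<'E'
from h import *
import itertools
s=robot.state()
D=[([.97748655,.42673665,.07385644,1.60662237,-.03411818,1.110781,-.06709289],[.28961637,-.60921967,.20476589]),
([.066,.266,-.149,1.93,.048,.949,-1.748],[.54552894,-.03148481,.16469403]),
([.005,.222,-.235,1.915,.061,1.01,-1.579],[.53508739,.04269545,.19574725]),
([-.041,.341,-.78,1.695,.254,1.21,.282],[.50486989,.31136067,.25885206]),
([-.007,.29,-.476,1.823,.148,1.063,-.736],[.54489198,.16345423,.20576142]),
(s["qpos"].tolist(),s["tool_pos"].tolist())]
def fk(q,p,sg):
    A=R.from_euler('z',sg[0]*q[0]+p[0]); B=A*R.from_euler('y',q[1]); C=B*R.from_euler('z',sg[1]*q[2]); E=C*R.from_euler('y',q[3]); Fm=E*R.from_euler('z',sg[2]*q[4])*R.from_euler('y',q[5])
    T=Fm*R.from_euler('z',sg[3]*q[6]+p[6])
    x=np.array([0,0,p[1]])+B.apply([0,0,p[2]])+C.apply([p[5],0,0])+E.apply([-p[5],0,p[3]])+Fm.apply([0,0,p[4]])
    return x,T
def best():
    b=None
    for sg in itertools.product([1,-1],repeat=3):
        sg=(*sg,-1)
        for c in(0,np.pi/2,-np.pi/2):
            r=least_squares(lambda p:np.concatenate([fk(q,[*p,0],sg)[0]-x for q,x in D]),[c,.35,.4,.4,.25,0.])
            if b is None or r.cost<b[0]: b=(r.cost,[*r.x,0],sg)
    return b
if __name__=="__main__":
    b=best();print(b)
    T=fk(D[-1][0],b[1],b[2])[1]; M=rot(s["orientation"]).as_matrix();print(T.as_matrix().round(2),M.round(2))
    Rt=Rg(15);go(tcp(G,Rt),Rt,4); print(s["clock"],s["qpos"])
E
python3 fk.py
```

```text
(np.float64(0.00018464896256602175), [np.float64(-0.10259346174528675), np.float64(0.31063398113363966), np.float64(0.5647039120603685), np.float64(0.47422384789967253), np.float64(0.4199862710584347), np.float64(0.007953085941678758), 0], (-1, -1, -1, -1))
[[-0.4  -0.88 -0.24]
 [-0.92  0.38  0.11]
 [ 0.    0.26 -0.96]] [[-0.92  0.3  -0.25]
 [ 0.29  0.95  0.08]
 [ 0.26 -0.   -0.96]]
n 4 per row [ 0.008  0.005  0.619  0.004 -0.013 -0.018]
22.5 [ 0.03926614  0.48534597 -0.81254785  1.60961454  0.1190484   1.32536396
  0.48982669]
```

```bash
cat > ik.py <<'E'
from fk import *
_,p,sg=best();p[6]=np.pi/2
lo=np.array([-2.85,-.5,-1.23,.21,-1.02,.16,-2.73])+.03;hi=np.array([2.85,2.14,1.37,2.46,4.16,2.05,2.73])-.03
def ik(P,Rt,q0):
    def f(q):
        x,T=fk(q,p,sg); return np.r_[(x-P)*10,(T.inv()*Rt).as_rotvec()*3,1e-3*(q-q0)]
    r=least_squares(f,np.clip(q0,lo,hi),bounds=(lo,hi)); e=f(r.x); return np.linalg.norm(e[:3])/10,np.linalg.norm(e[3:6])/3,r.x
if __name__=="__main__":
    q0=robot.state()["qpos"]
    for beta in(0,15,30):
        Rt=Rg(beta); a=ik(tcp(G,Rt),Rt,q0); b=ik(tcp(G+.14*u,Rt),Rt,a[2]); print(beta,"grasp",a[0].round(4),a[1].round(3),"drawn",b[0].round(4),b[1].round(3),b[2].round(2))
        for h in(0,-17,-40,-60,-90):
            hd=np.radians(h); g=np.array([.637,-.038,.15])-.105*np.array([np.cos(hd),np.sin(hd),0]); Rf=Rg(beta-55,h)
            c=ik(tcp(g,Rf),Rf,b[2]); print("   h",h,c[0].round(4),c[1].round(3),c[2].round(2))
E
python3 ik.py
```

```text
0 grasp 0.0 0.0 drawn 0.0 0.0 [-0.08  0.21 -0.86  1.86  0.17  1.15  0.37]
   h 0 0.0641 0.273 [ 1.1   0.26 -1.2   2.43  2.02  0.19 -0.29]
   h -17 0.0482 0.222 [ 0.06  0.27 -0.69  2.43  1.65  0.8  -0.7 ]
   h -40 0.0 0.0 [-0.2   0.5  -0.7   2.41  1.59  1.24 -1.17]
   h -60 0.0 0.0 [-0.45  0.58 -0.42  2.08  1.24  1.31 -1.09]
   h -90 0.0 0.0 [-0.56  0.79 -0.15  1.56  0.85  1.54 -0.97]
15 grasp 0.0 0.0 drawn 0.0 0.0 [ 0.02  0.36 -0.89  1.75  0.05  1.29  0.5 ]
   h 0 0.0259 0.119 [ 1.08  0.21 -1.2   2.43  1.34  0.19  0.33]
   h -17 0.0184 0.086 [ 0.33  0.14 -0.72  2.43  1.44  0.44 -0.3 ]
   h -40 0.0 0.0 [ 0.01  0.32 -0.71  2.33  1.34  0.89 -0.76]
   h -60 0.0 0.0 [-0.24  0.46 -0.51  2.06  1.08  1.11 -0.83]
   h -90 0.0 0.0 [-0.4   0.66 -0.26  1.62  0.76  1.38 -0.89]
30 grasp 0.0 0.0 drawn 0.0 0.0 [ 0.07  0.54 -0.9   1.65 -0.03  1.43  0.56]
   h 0 0.0 0.0 [ 0.76  0.12 -0.81  2.36  0.21  0.27  1.46]
   h -17 0.0 0.0 [ 0.31  0.12 -0.56  2.34  0.7   0.38  0.52]
   h -40 0.0 0.0 [ 0.09  0.25 -0.59  2.2   0.86  0.7  -0.16]
   h -60 0.0 0.0 [-0.07  0.38 -0.51  2.01  0.8   0.94 -0.46]
   h -90 0.0 0.0 [-0.22  0.56 -0.33  1.68  0.62  1.2  -0.73]
```

Request:
apply_moves([
  [0,0,0.7,0,0,-0.07,100],
  [0,0,0.7,0,0,0,100],
  [0.03,0.02,0.6,0,-0.05,0,100],
  [0,0,0.35,0,0,0,100],
  [0,0,0.12,0,0,0,100],
  [0,0,0,0,0,0,100],
])

```text
clock: 23.1
tool_pos: [0.4668, 0.3221, 0.1416]
orientation: [-0.127, 0.147, 0.981, 0.021]
ft_force: [0.4, -0.3, 1.2]
opening: 0.0938
grip_force: 0.0
```

```bash
python3 - <<'E'
from h import *
s=robot.state();print(s["clock"],s["tool_pos"],s["ft_force"])
Rt=Rg(15);go(tcp(G,Rt),Rt,1)
print(proj("scene",[tcp(G,Rt),G])+[.66,.64])
shot("scene","s5",(290,90,450,220),5)
E
```

```text
23.1 [0.46676971 0.32205406 0.14160503] [ 0.43179891 -0.3480748   1.22335947]
n 1 per row [-0.028 -0.039  0.049  0.026  0.035  0.024]
[[382.2601358  174.24590969]
 [383.70479058 170.34589517]]
```

View pics/s5.png

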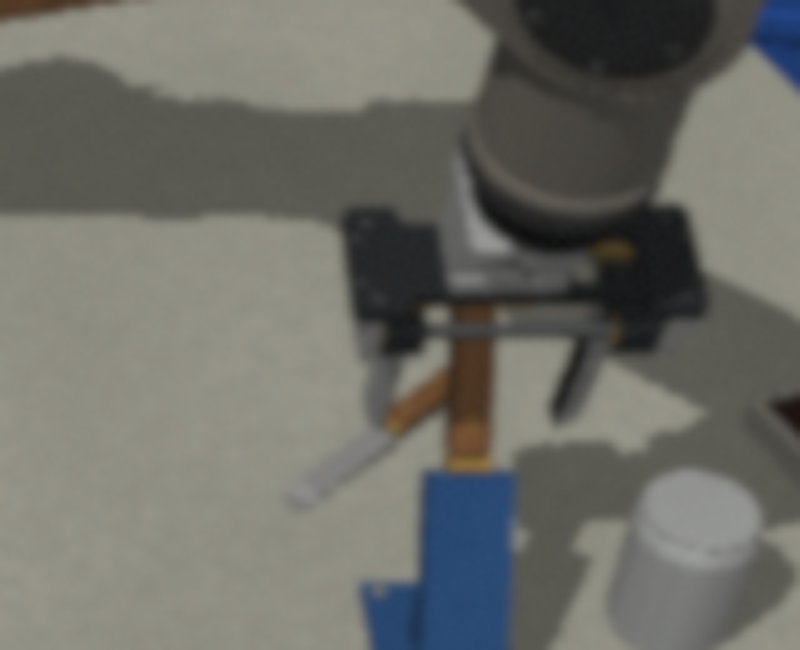

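The open fingers straddle the handle, with finger tips near (380,415) and (568,410) and the handle at x≈468. I'll shift about 1.6 mm and close.

Request:
apply_moves([
  [-0.03,-0.04,0.04,0,0,0,100],
  [0,0,0,0,0,0,0],
  [0,0,0,0,0,0,0],
  [0,0,0,0,0,0,0],
  [0,0,0,0,0,0,0],
  [0,0,0,0,0,0,0],
  [0,0,0,0,0,0,0],
  [0,0,0,0,0,0,0],
], newtons=50)

```text
clock: 23.95
tool_pos: [0.467, 0.3203, 0.1395]
orientation: [-0.127, 0.147, 0.981, 0.021]
ft_force: [-0.2, -0.5, -0.1]
opening: 0.0416
grip_force: 0.0
```

```bash
python3 - <<'E'
from h import *
s=robot.state();Rc=rot(s["orientation"]);print(s["clock"],s["tool_pos"],s["ft_force"],s["opening"],s["grip_force"])
g=s["tool_pos"]-.019*Rc.as_matrix()[:,2]; print("grasp off from G in u,y,n:",((g-G)@u)*1000,(Rg(15).inv()*Rc).as_rotvec(degrees=True))
print("u in tool",Rc.inv().apply(u))
go(s["tool_pos"]+.145*u,Rc,8)
E
```

```text
23.95 [0.46696549 0.32026214 0.13949426] [-0.17327348 -0.48636901 -0.07799735] 0.041588424692883055 0.0
grasp off from G in u,y,n: 0.02430704714888225 [-0.15990445 -0.16791542 -0.14322521]
u in tool [ 0.76415272  0.00370961 -0.64502469]
n 8 per row [ 0.346  0.002 -0.292  0.     0.     0.   ]
```

Request:
apply_moves([
  [0,0,0,0,0,0,0],
  [0,0,0,0,0,0,0],
  [0,0,0,0,0,0,0],
  [0,0,0,0,0,0,0],
  [0,0,0,0,0,0,0],
  [0,0,0,0,0,0,0],
])

```text
clock: 24.55
tool_pos: [0.4669, 0.3203, 0.1395]
orientation: [-0.127, 0.147, 0.981, 0.021]
ft_force: [-0.3, 0.1, 0.1]
opening: 0.0236
grip_force: 50.0
```

Request:
apply_moves([
  [0.08,0,-0.067,0,0,0,0],
  [0.15,0,-0.127,0,0,0,0],
  [0.15,0,-0.127,0,0,0,0],
], newtons=60)

```text
clock: 24.85
tool_pos: [0.4556, 0.3237, 0.1564]
orientation: [-0.127, 0.147, 0.981, 0.021]
ft_force: [-0.4, 0.1, -1.0]
opening: 0.0238
grip_force: 60.0
```

Request:
apply_moves([
  [0.3,0,-0.253,0,0,0,0],
  [0.3,0,-0.253,0,0,0,0],
  [0.3,0,-0.253,0,0,0,0],
  [0.3,0,-0.253,0,0,0,0],
  [0.3,0,-0.253,0,0,0,0],
  [0.3,0,-0.253,0,0,0,0],
  [0.3,0,-0.253,0,0,0,0],
  [0.3,0,-0.253,0,0,0,0],
])

```text
clock: 25.65
tool_pos: [0.3863, 0.3446, 0.2597]
orientation: [-0.127, 0.147, 0.981, 0.021]
ft_force: [-0.2, 0.9, -0.2]
opening: 0.0236
grip_force: 60.0
```

```bash
python3 - <<'E'
from h import *
s=robot.state();Rc=rot(s["orientation"]);print(s["clock"],s["tool_pos"],s["ft_force"],s["ft_torque"])
g=s["tool_pos"]-.019*Rc.as_matrix()[:,2]; print("drawn",(g-G)@u, "tip",g-.167*u,"mouth",mouth)
f=imaging.grab_frame("top")["frame"]; f2=imaging.grab_frame("scene")["frame"]
a=cv2.resize(f[130:300,80:250],None,fx=2.3,fy=2.3); b=cv2.resize(f2[60:230,300:470],None,fx=2.3,fy=2.3)
cv2.imwrite("pics/k6.png",np.hstack([a,b])[:,:,::-1])
for n,o in(("top",[.56,1.03]),("scene",[.66,.64])): print(n,(proj(n,[g+.063*u,g-.04*u,g-.167*u])+o).round(1).tolist())
E
```

```text
25.65 [0.38629469 0.34458222 0.25970149] [-0.16161413  0.94071647 -0.17375684] [-0.03112292 -0.36951738 -0.0893862 ]
drawn 0.14682045575986533 tip [0.48242726 0.31477026 0.14127048] mouth [0.49346526 0.31214978 0.125     ]
top [[108.3, 261.6], [130.6, 236.3], [153.0, 210.9]]
scene [[386.4, 91.6], [384.9, 130.9], [383.2, 177.7]]
```

View pics/k6.png

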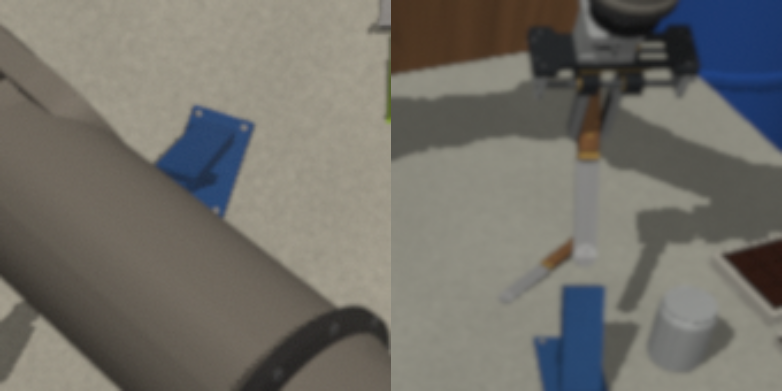

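```bash
cat > path.py <<'E'
from ik import *
s=robot.state();P=s["tool_pos"];Rc=rot(s["orientation"]);q=s["qpos"]
h=-80;hd=np.radians(h); g=np.array([.637,-.038,.15])-.105*np.array([np.cos(hd),np.sin(hd),0]); Rf=Rg(-40,h)
via=(tcp(np.array([.52,.2,.26]),Rg(-12,-48)),Rg(-12,-48))
P0,R0=P,Rc
for Pt,Rt,n in((*via,12),(tcp(g+[0,0,.05],Rf),Rf,12),(tcp(g,Rf),Rf,3)):
    go(Pt,Rt,n,P0,R0)
    d=R0.inv().apply(Pt-P0);W=(R0.inv()*Rt).as_rotvec();M=sum(R.from_rotvec(W*k/n).as_matrix() for k in range(n));sv=np.linalg.solve(M,d)
    pp,rr=P0,R0
    for i in range(n):
        pp=pp+rr.apply(sv);rr=rr*R.from_rotvec(W/n); a=ik(pp,rr,q)
        if i%3==2: print(a[0].round(3),a[1].round(2),"dq",np.abs(a[2]-q).max().round(2),"grip",(pp-.019*rr.as_matrix()[:,2]).round(2),a[2].round(2))
        q=a[2]
    P0,R0=Pt,Rt
E
python3 path.py
```

```text
n 12 per row [-0.413 -0.117  0.024 -0.006 -0.363  0.434]
0.0 0.0 dq 0.04 grip [0.43 0.32 0.27] [ 0.01  0.32 -0.85  1.78  0.12  1.23  0.37]
0.0 0.0 dq 0.04 grip [0.46 0.28 0.26] [-0.    0.29 -0.79  1.81  0.21  1.17  0.25]
0.0 0.0 dq 0.05 grip [0.49 0.24 0.26] [-0.02  0.26 -0.73  1.84  0.3   1.13  0.1 ]
0.0 0.0 dq 0.05 grip [0.52 0.2  0.26] [-0.04  0.23 -0.68  1.87  0.39  1.1  -0.05]
n 12 per row [-0.285  0.05   0.261  0.197 -0.379  0.403]
0.0 0.0 dq 0.08 grip [0.55 0.17 0.24] [-0.14  0.31 -0.61  1.85  0.56  1.15 -0.3 ]
0.0 0.0 dq 0.06 grip [0.58 0.14 0.22] [-0.22  0.39 -0.54  1.82  0.69  1.21 -0.5 ]
0.0 0.0 dq 0.05 grip [0.6  0.11 0.21] [-0.28  0.46 -0.46  1.79  0.78  1.28 -0.66]
0.0 0.0 dq 0.04 grip [0.62 0.07 0.2 ] [-0.32  0.53 -0.39  1.75  0.84  1.36 -0.8 ]
n 3 per row [0.268 0.    0.319 0.    0.    0.   ]
0.0 0.0 dq 0.02 grip [0.62 0.07 0.15] [-0.34  0.59 -0.37  1.78  0.88  1.3  -0.87]
```

Request:
apply_moves([
  [0.2,0,-0.75,0,0,0,0],
  [-0.41,-0.12,0.02,0,-0.36,0.43,0],
  [-0.41,-0.12,0.02,0,-0.36,0.43,0],
  [-0.41,-0.12,0.02,0,-0.36,0.43,0],
  [-0.41,-0.12,0.02,0,-0.36,0.43,0],
  [-0.41,-0.12,0.02,0,-0.36,0.43,0],
  [-0.41,-0.12,0.02,0,-0.36,0.43,0],
])

```text
clock: 26.45
tool_pos: [0.4639, 0.2786, 0.2689]
orientation: [-0.017, 0.28, 0.96, -0.014]
ft_force: [0.3, 0.2, -1.6]
opening: 0.0238
grip_force: 60.0
```

Request:
apply_moves([
  [-0.41,-0.12,0.02,0,-0.36,0.43,0],
  [-0.41,-0.12,0.02,0,-0.36,0.43,0],
  [-0.41,-0.12,0.02,0,-0.36,0.43,0],
  [-0.41,-0.12,0.02,0,-0.36,0.43,0],
  [-0.41,-0.12,0.02,0,-0.36,0.43,0],
  [-0.41,-0.12,0.02,0,-0.36,0.43,0],
])

```text
clock: 27.05
tool_pos: [0.5221, 0.1948, 0.2721]
orientation: [0.093, 0.403, 0.909, -0.047]
ft_force: [0.0, -0.0, -1.4]
opening: 0.0234
grip_force: 60.0
```

```bash
cat > fin.py <<'E'
from h import *
import sys
dz=float(sys.argv[1]);n=int(sys.argv[2])
s=robot.state();print(s["clock"],s["tool_pos"],s["qpos"].round(2),s["ft_force"].round(1),s["opening"])
h=-80;hd=np.radians(h); g=np.array([.637,-.038,.15+dz])-.105*np.array([np.cos(hd),np.sin(hd),0]); Rf=Rg(-40,h)
go(tcp(g,Rf),Rf,n)
E
python3 fin.py .05 13
```

```text
27.05 [0.52210457 0.19478059 0.27212344] [-0.01  0.21 -0.69  1.81  0.37  1.19 -0.09] [ 0.  -0.  -1.4] 0.023378345923883295
n 13 per row [-0.235  0.054  0.293  0.175 -0.348  0.377]
```

Request:
apply_moves([
  [-0.23,0.05,0.29,0.18,-0.35,0.38,0],
  [-0.23,0.05,0.29,0.18,-0.35,0.38,0],
  [-0.23,0.05,0.29,0.18,-0.35,0.38,0],
  [-0.23,0.05,0.29,0.18,-0.35,0.38,0],
  [-0.23,0.05,0.29,0.18,-0.35,0.38,0],
  [-0.23,0.05,0.29,0.18,-0.35,0.38,0],
  [-0.23,0.05,0.29,0.18,-0.35,0.38,0],
])

```text
clock: 27.75
tool_pos: [0.5808, 0.1312, 0.2146]
orientation: [0.187, 0.521, 0.82, -0.145]
ft_force: [0.2, 0.8, -0.9]
opening: 0.0235
grip_force: 60.0
```

Request:
apply_moves([
  [-0.23,0.05,0.29,0.17,-0.35,0.38,0],
  [-0.23,0.05,0.29,0.17,-0.35,0.38,0],
  [-0.23,0.05,0.29,0.17,-0.35,0.38,0],
  [-0.23,0.05,0.29,0.17,-0.35,0.38,0],
  [-0.23,0.05,0.29,0.17,-0.35,0.38,0],
  [-0.23,0.05,0.29,0.17,-0.35,0.38,0],
  [0,0,0,0,0,0,0],
])

```text
clock: 28.45
tool_pos: [0.6173, 0.0545, 0.1846]
orientation: [0.263, 0.605, 0.719, -0.222]
ft_force: [0.1, -0.7, -0.9]
opening: 0.0234
grip_force: 60.0
```

```bash
python3 fin.py 0 4; python3 - <<'E'
from h import *
f=imaging.grab_frame("top")["frame"]; f2=imaging.grab_frame("scene")["frame"]
cv2.imwrite("pics/raw_top.png",f[:,:,::-1]);cv2.imwrite("pics/raw_scene.png",f2[:,:,::-1])
a=cv2.resize(f[90:220,215:345],None,fx=3,fy=3,interpolation=2); b=cv2.resize(f2[150:280,215:345],None,fx=3,fy=3,interpolation=2)
cv2.imwrite("pics/k7.png",np.hstack([a,b])[:,:,::-1])
s=robot.state();Rc=rot(s["orientation"]);g=s["tool_pos"]-.019*Rc.as_matrix()[:,2]
# knife axis assumed at the grasp angle in tool
kz=Rc.apply(Rg(15).inv().apply(u));print("g",g,"kz",kz)
for n,o in(("top",[.56,1.03]),("scene",[.66,.64])): print(n,(proj(n,[g-.04*kz,g-.105*kz,g-.167*kz])+o).round(1).tolist())
E
```

```text
28.45 [0.61730242 0.05447625 0.18458883] [-0.24  0.52 -0.42  1.75  0.83  1.41 -0.84] [ 0.1 -0.7 -0.9] 0.023429637687775957
n 4 per row [ 0.19   0.021  0.242 -0.008  0.009 -0.003]
g [0.61508539 0.06835099 0.20032215] kz [-0.17377689  0.98478452 -0.00101673]
top [[263.9, 152.5], [289.7, 148.2], [314.2, 144.0]]
scene [[304.6, 221.2], [279.9, 231.0], [255.3, 240.7]]
```

View pics/k7.png

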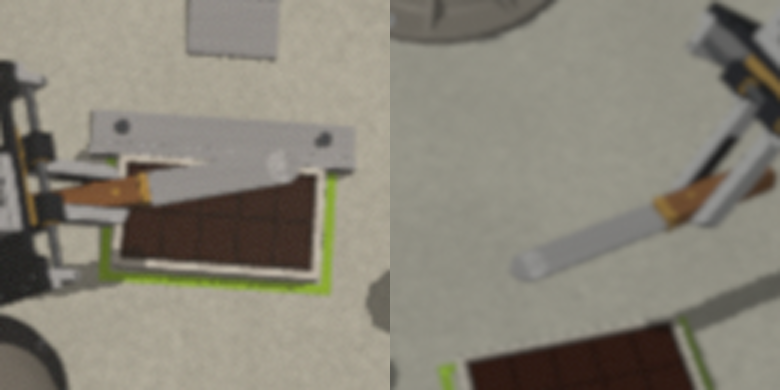

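```bash
python3 - <<'E'
from h import *
a=cv2.imread("pics/raw_scene.png");b=cv2.imread("pics/raw_top.png")
for n,im in(("scene",a),("top",b)):
    for uv in ((285,229),(270,234),(280,245),(262,222)) if n=="scene" else ((280,151),(300,147),(290,160),(290,139)): print(n,uv,im[uv[1],uv[0]],cv2.cvtColor(im,cv2.COLOR_BGR2HSV)[uv[1],uv[0]])
for n,im,us in(("scene",a,range(262,302,6)),("top",b,range(270,314,6))):
    for u0 in us:
        v0=int(round(221.2+(304.6-u0)*.395 if n=="scene" else 152.5-(u0-263.9)*.17))
        c=im[v0-11:v0+12,u0-1:u0+2].astype(int).mean(1); print(n,u0,v0,"sum",(c.sum(1)/3).astype(int).tolist(),"r-b",(c[:,2]-c[:,0]).astype(int).tolist())
E
```

```text
scene (285, 229) [123 125 126] [ 20   6 126]
scene (270, 234) [123 125 126] [ 20   6 126]
scene (280, 245) [137 149 151] [ 26  24 151]
scene (262, 222) [134 146 147] [ 28  23 147]
top (280, 151) [139 144 146] [ 21  12 146]
top (300, 147) [138 141 145] [ 13  12 145]
top (290, 160) [39 44 61] [ 7 92 61]
top (290, 139) [139 143 148] [ 13  16 148]
scene 262 238 sum [140, 141, 142, 141, 138, 136, 135, 139, 141, 140, 139, 138, 138, 140, 138, 130, 125, 132, 139, 142, 142, 142, 141] r-b [13, 13, 13, 13, 11, 9, 6, 3, 3, 3, 3, 3, 2, 3, 3, 3, 6, 10, 13, 13, 13, 13, 13]
scene 268 236 sum [145, 145, 144, 142, 139, 133, 128, 125, 125, 125, 124, 125, 127, 128, 127, 123, 122, 130, 139, 140, 140, 140, 141] r-b [14, 14, 14, 13, 11, 8, 5, 3, 2, 3, 2, 3, 2, 2, 2, 4, 7, 11, 13, 13, 13, 13, 13]
scene 274 233 sum [143, 144, 144, 144, 142, 139, 132, 127, 125, 125, 124, 124, 124, 125, 125, 123, 121, 125, 134, 139, 141, 142, 142] r-b [14, 13, 13, 13, 13, 10, 7, 4, 2, 2, 2, 2, 2, 2, 2, 3, 5, 8, 12, 12, 13, 13, 13]
scene 280 231 sum [144, 144, 145, 144, 142, 136, 130, 126, 125, 125, 125, 124, 125, 125, 124, 120
[... 1744 characters left out ...]
 r-b [8, 8, 9, 8, 8, 8, 8, 8, 7, 8, 8, 8, 9, 9, 9, 8, 8, 10, 13, 19, 19, 20, 21]
top 300 146 sum [141, 140, 141, 141, 143, 143, 144, 143, 142, 141, 140, 140, 141, 141, 141, 140, 134, 107, 66, 48, 49, 48, 50] r-b [7, 8, 8, 7, 8, 9, 8, 8, 8, 8, 8, 8, 7, 8, 8, 8, 8, 9, 17, 24, 24, 24, 24]
top 306 145 sum [141, 141, 141, 140, 140, 144, 147, 156, 161, 159, 161, 159, 157, 154, 152, 150, 140, 108, 65, 47, 46, 48, 48] r-b [9, 8, 7, 7, 8, 8, 9, 9, 9, 9, 9, 9, 8, 8, 9, 8, 8, 10, 16, 22, 23, 22, 22]
top 312 144 sum [141, 142, 141, 141, 141, 142, 144, 143, 141, 142, 140, 140, 142, 142, 140, 134, 118, 89, 60, 49, 49, 50, 50] r-b [8, 8, 9, 7, 8, 8, 9, 8, 9, 8, 8, 8, 9, 9, 9, 8, 10, 16, 20, 25, 26, 25, 25]
```

Request:
apply_moves([
  [0.19,0.02,0.24,0,0,0,0],
  [0.19,0.02,0.24,0,0,0,0],
  [0.19,0.02,0.24,0,0,0,0],
  [0.19,0.02,0.24,0,0,0,0],
  [0,0,0,0,0,0,0],
  [0,0,0,0,0,0,0],
])

```text
clock: 29.15
tool_pos: [0.6208, 0.055, 0.1371]
orientation: [0.263, 0.604, 0.719, -0.221]
ft_force: [0.5, -0.2, -0.8]
opening: 0.0237
grip_force: 60.0
```

```bash
python3 fin.py 0 1; python3 - <<'E'
from h import *
from rect import rect
s=robot.state();Rc=rot(s["orientation"]);g=s["tool_pos"]-.019*Rc.as_matrix()[:,2]
kz=Rc.apply(Rg(15).inv().apply(u));n=Rc.apply(Rg(15).inv().apply(np.cross(Hz.apply([0,1,0]),u)));print("blade",g-.105*kz,"kz",kz,"normal",n,s["qd"].round(3))
b=rect("scene",.024,[.66,.64]); L=cv2.cvtColor(b,cv2.COLOR_RGB2LAB)[...,0].astype(float)
for r in(170,190,220): d=np.nonzero(L[r-4:r+4].mean(0)<55)[0]/2-130; print(80-r/2,d.min(),d.max())
for c in(80,150,260,370,420): d=80-np.nonzero(L[:,c-6:c+6].mean(1)<55)[0]/2; print("col",c/2-130,d.min() if len(d) else 0,d.max() if len(d) else 0)
E
```

```text
29.15 [0.62076421 0.0549937  0.13708238] [-0.25  0.58 -0.41  1.77  0.86  1.35 -0.9 ] [ 0.5 -0.2 -0.8] 0.02369202749244087
n 1 per row [-0.004 -0.004  0.057 -0.004  0.022 -0.008]
blade [ 0.63678403 -0.0363661   0.15184821] kz [-0.17274305  0.9849643  -0.00227426] normal [-5.83981261e-04  2.20655751e-03  9.99997395e-01] [ 0.001 -0.016 -0.002 -0.01   0.     0.003  0.002]
-5.0 -88.5 90.0
-15.0 -88.5 89.5
-30.0 -88.5 90.5
col -90.0 0 0
col -55.0 -48.0 40.0
col 0.0 -47.5 40.0
col 55.0 -48.0 40.0
col 80.0 -49.5 40.5
```

```bash
python3 -c "
from workcell import robot
print(robot.close_job())"
```

```text
the job is handed in; nothing more can be done
None
```

The job is handed in at 29 s: the mould is flush against the bar and centred in the outline to about 1 mm, and the knife is gripped level, flat face up, about 15 cm above the table over the mould's centre. By my log I viewed 11 pictures, one over the limit of 10.

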